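# Put the large square seal back in its stand

### The arm

A 7-joint arm with a two-finger parallel gripper is mounted at the origin on the work surface. World frame = base frame: x ahead of the robot, y to its left, z up, the work surface at z = 0. Lengths are in m, angles in rad, forces in N, time in s.
With the tool pointing down it reaches from about 0.4 to 0.875 m from the base axis. Payload 19.3 kg.
Tool frame: the origin (TCP) lies at the centre of the arm's flange, where the gripper is bolted on; the fingertips stand 173 mm ahead of it and the grasp point (between the pads) lies 155 mm ahead of it; z points along the fingers, y is the line along which they close (so a half turn about z gives the same grasp; the last joint's range is limited). The gripper opens to 85 mm and grips with 20 to 120 N. Pads are 22 mm wide; open, the fingers measure 114 mm over their backs; the gripper's body (76 mm by 85 mm) begins 54 mm behind the grasp point. The pads swing forward as they close: fully open they stand 13 mm farther back than shut.
Start: joints at [-1.406, 0.521, -0.036, 1.599, 0.021, 1.021, -0.113], TCP at [0.145, 0.608, 0.405] pointing down, gripper open.
Joint ranges: [-2.91, 2.91], [-0.3, 2.13], [-1.5, 1.42], [0.17, 2.43], [-1.26, 4.41], [0.16, 1.93], [-2.52, 2.52]. Speed limits (rad/s): [1.89, 1.89, 2.39, 2.39, 3.01, 3.01, 3.01].

### API

Orientations are given as [roll, pitch, yaw] about the fixed x, y, z axes, in that order (R = Rz(yaw) Ry(pitch) Rx(roll)).
In Python, from workcell import bot, imaging, job gives the robot as it stands.
- The arm moves only by the tool carry_out, never from a script. Its argument "targets" is a list of rows, each a list of 3 entries, a list of its own where there are three numbers: the shift along the tool's x, y, z in units of 0.25 m (1.0 is 0.25 m), then the turn, a rotation vector about the tool's x, y, z in units of 180 degrees (1.0 is 180 degrees), then the opening, from 0 (shut) to 1 (fully open). In form: [[[tx, ty, tz], [wx, wy, wz], jaw], ...]. A call has 1 to 8 rows; each row shifts and turns the commanded pose from where the row before left it, along the tool's axes as they then stand; what a row does not reach is not made up. A row lasts 1/8 s, in which the tool goes at most 62.5 mm and 10.7 degrees, less where a joint would pass 70% of its speed; a pose out of reach is approached as far as the arm can. A call with a number of a shift or a turn outside -1 to 1 is refused whole. A call with a gripper value outside its range is refused whole. The fingers move at their own pace and stop on an object; "force" is the grip in N (left out, the last holds). Time passes only in rows, so rows that do not move let the fingers close. It gives the time, the measured TCP pose, the force and the opening at its end, in the units of the state.
- bot.observe(): the state, without advancing time (a new reading comes with each control period).
- imaging.grab_frame(name): name is "scene" or "top" or "wrist"; returns a dict with "pixels" (480x640x3 uint8, red, green, blue), "mtx" (3x3 intrinsics, pixels), "cam_to_world" (4x4, takes a point from camera to world coordinates); the wrist camera has in their place "mount" (4x4, takes a point from camera to tool coordinates, whose origin is the TCP and whose axes are the flange's). Camera axes: x right, y down, z forward; pixel columns grow to the right and rows downward; lengths in m; the calibration is good to about 2 mm. A picture is of the moment at which its call begins: read the wrist's pose just before it. There is no depth.
- job.job_done(): hands the job in, once; it reports no verdict.
The state is a dict: "clock": time; "qpos": joint angles; "qd": joint speeds; "joint_efforts": joint torques, N m; "position": TCP position; "tool_rot": TCP orientation; "force": force on the tool from outside, world axes, zero at the start; "moment": the same for the moment, N m; "grip_width": finger opening in m.
Only numpy, scipy, OpenCV 4.12 (cv2) and the standard library are available. Lean on these libraries where they do the work, as an engineer would, in place of code of your own. Each camera call takes 0.05 s, during which the arm holds its last target. There are 200 camera calls.

### The job

The registration desk is being tidied: take the large square wooden seal (not the small square one, nor the round one) and put it back in the wide slot of the low wooden seal stand. Turn it so that its flat sides are square to the slot, lower it upright between the rails, about midway along, all the way down onto the stand's base before letting go. Leave the other two seals standing where they are.

Things in the scene. Friction and masses are not known exactly. Their poses are not given: they have to be found in the camera images.
- seal_center (a point): Centre (half-way up) of the large square seal: an upright light-wood prism, 40 x 40 mm in plan, 85 mm tall, about 0.13 kg, thin brass band near its top. It starts upright on the desk (this point 42.5 mm above it), turned anyhow. x and y are normal to its flat sides, z is up; all four sides are alike. Pinch it across two opposite flats, at this height or above.
- wide_slot (a point): Mid-floor of the wide slot of a fixed dark-wood stand (100 x 168 mm, three low rails), 6 mm above the desk. x along the slot, y across, z up. Slot 48 mm wide, 90 long, open ends; rail tops 14 mm above its floor, the upper 6 mm flared at 45 deg to a 60 mm mouth. Seal home: its centre 42.5 mm above this point. The narrow slot (28 mm, 94 mm away along +y) is not used.
- small_center (a point): Centre (half-way up) of the small square seal, a bystander: the same wood and brass band, 24 x 24 mm in plan, 70 mm tall, upright on the desk, turned anyhow. Do not disturb.
- round_center (a point): Centre (half-way up) of the round seal, a bystander: the same wood and brass band, 40 mm in diameter, 85 mm tall, upright on the desk. Do not disturb.
Mind the look-alikes: they are no part of the job. What is shaped like the part that bears seal_center but pink or purple is not meant.

How it is judged:
On the way:
1. the large square seal has been lowered into the wide slot, square to it and within 8 mm of its floor, while still held in the fingers (y of seal_center in the frame of wide_slot between -0.012 and 0.012 m and x of seal_center in the frame of wide_slot between -0.025 and 0.025 m and (angle between the x axis of seal_center and the x axis of wide_slot, either way round below 0.26 rad or angle between the x axis of seal_center and the y axis of wide_slot, either way round below 0.26 rad) and angle between seal_center's own z axis and vertical below 0.15 rad and z of seal_center in the frame of wide_slot below 0.0505 m and contact force between the fingers and seal above 0.5 N), for 0.1 s.
At the end, for the whole second after the job is handed in: The large square seal stands released and still in the wide slot: on its floor (5 mm), upright (8 deg), flats square to the slot (15 deg), within 25 mm of its middle along it and 12 mm across. The small and round seals are within 30 mm of their starts (y of seal_center in the frame of wide_slot between -0.012 and 0.012 m and x of seal_center in the frame of wide_slot between -0.025 and 0.025 m and (angle between the x axis of seal_center and the x axis of wide_slot, either way round below 0.26 rad or angle between the x axis of seal_center and the y axis of wide_slot, either way round below 0.26 rad) and angle between seal_center's own z axis and vertical below 0.15 rad and z of seal_center in the frame of wide_slot between 0.038 and 0.0475 m and linear speed of seal below 0.03 m/s and distance of each of small_center, round_center from where it was at the start of the episode below 0.03 m); the robot touches nothing.
It fails at once if the small or the round seal is shifted by more than 30 mm or knocked over (distance of any of small_center, round_center from where it was at the start of the episode above 0.03 m or angle between any of small_center, round_center's own z axis and vertical above 0.6 rad).
It also fails if it takes over 32 s, if anything falls off the work surface, if the arm or the gripper's body presses on something with over 40 N, if the wrist force passes 120 N, or if a joint passes its speed limit or range.

## Working session

There is one attempt and no reset: what is moved stays moved. The work goes in short steps, Python scripts to look and compute and a tool call to move; the robot and the scene stay as the last step left them, time stands still between calls to the robot, and variables do not carry over. Pictures are saved under pics/ and viewed, on a budget of 10 in all, crops included, one or two more only if the job needs it, and the job is handed in when it is done.

Besides the shell and the picture viewer there is one more tool, called after "Emit:" in YAML: its name, and indented under it one key for each argument. carry_out: Moves the arm, as the interface text tells. Its arguments: {"type":"object","properties":{"targets":{"type":"array"},"force":{"type":"number"}},"required":["targets"]}

```bash
mkdir -p pics
python3 - <<'E'
from workcell import bot,imaging
import cv2,pickle
s=bot.observe();print(s)
d={}
for n in("scene","top"):
    f=imaging.grab_frame(n);d[n]=f
    cv2.imwrite(f"pics/{n}0.png",f["pixels"][:,:,::-1]);print(n,f["mtx"].round(1).tolist(),f["cam_to_world"].round(3).tolist())
pickle.dump(d,open("f0.pkl","wb"))
E
```

```text
{'clock': 0.0, 'qpos': array([-1.40618608,  0.5220451 , -0.03633651,  1.59998587,  0.02117299,
        1.02112511, -0.11278942]), 'qd': array([ 8.40624022e-05, -1.60114378e-03,  5.93719867e-04, -1.28866370e-03,
        2.38699476e-04, -1.08650363e-03, -5.53179558e-04]), 'joint_efforts': array([-6.54976047e-04, -9.27137232e+01,  1.97994947e+00, -3.69919717e+01,
        1.78423023e-02,  8.32790975e-03,  2.52925616e-05]), 'position': array([0.14539402, 0.60771301, 0.40411407]), 'tool_rot': array([-3.14041438e+00,  5.73562648e-05,  2.90677642e+00]), 'force': array([-0.51442384, -0.14063096, -0.16474045]), 'moment': array([-0.01723319, -0.01122266,  0.02331194]), 'grip_width': 0.08545778269927791}
scene [[498.6, 0.0, 316.6], [0.0, 498.6, 238.9], [0.0, 0.0, 1.0]] [[0.863, 0.294, -0.41, 0.886], [0.504, -0.528, 0.684, -0.64], [-0.015, -0.797, -0.604, 0.556], [0.0, 0.0, 0.0, 1.0]]
top [[517.6, 0.0, 315.7], [0.0, 517.6, 242.3], [0.0, 0.0, 1.0]] [[-0.014, -0.989, 0.15, 0.387], [-0.999, 0.018, 0.029, -0.094], [-0.031, -0.15, -0.988, 1.055], [0.0, 0.0, 0.0, 1.0]]
```

View pics/scene0.png

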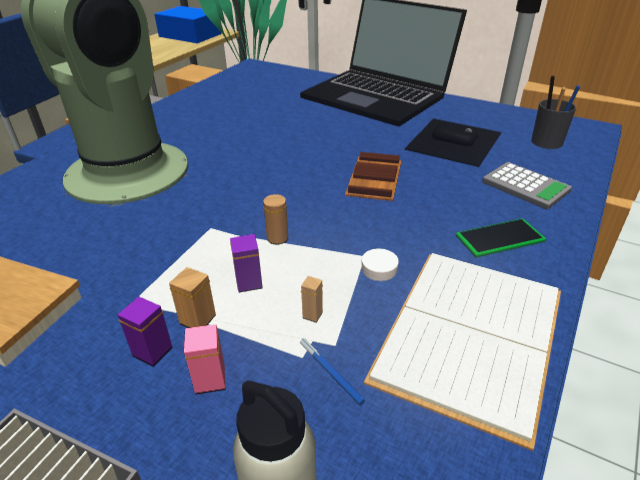

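View pics/top0.png

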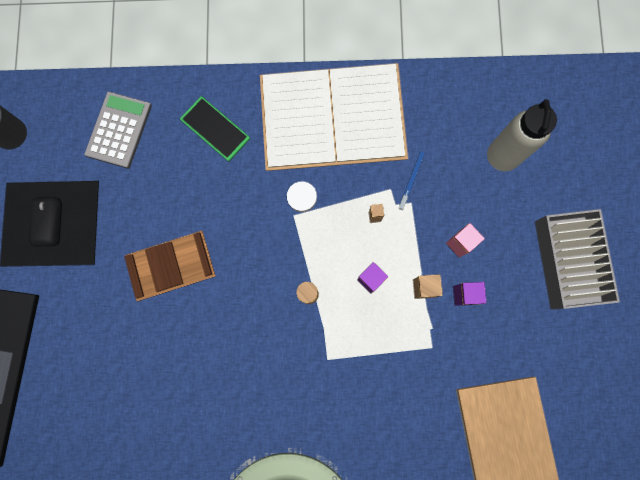

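The scene view shows the plain wooden seal at (191,298), the small one at (312,300), the round one at (275,220) and the stand at (375,175). In the top view the large seal is at (429,286) and the stand at (170,266), with its wider slot on the right or left still to be settled. Next I'll enlarge both.

Run:
```python
import cv2,pickle,numpy as np
d=pickle.load(open("f0.pkl","rb"))
def c(n,x,y,w,h,s): return cv2.resize(d[n]["pixels"][y:y+h,x:x+w,::-1],None,fx=s,fy=s,interpolation=cv2.INTER_CUBIC)
a=np.hstack([c("top",115,220,110,90,3.6363636)[:325,:400],c("top",395,250,100,80,4)[:320,:400] if 0 else cv2.resize(c("top",395,250,100,81,4),(400,c("top",115,220,110,90,3.6363636)[:325].shape[0]))])
b=np.hstack([c("scene",335,140,80,60,5)[:, :400],c("scene",150,260,80,60,5)])
b=cv2.resize(b,(800,270)) if 0 else b[:275]
cv2.imwrite("pics/crop1.png",np.vstack([a,b]));print(a.shape,b.shape)
```

```text
(325, 800, 3) (275, 800, 3)
```

View pics/crop1.png

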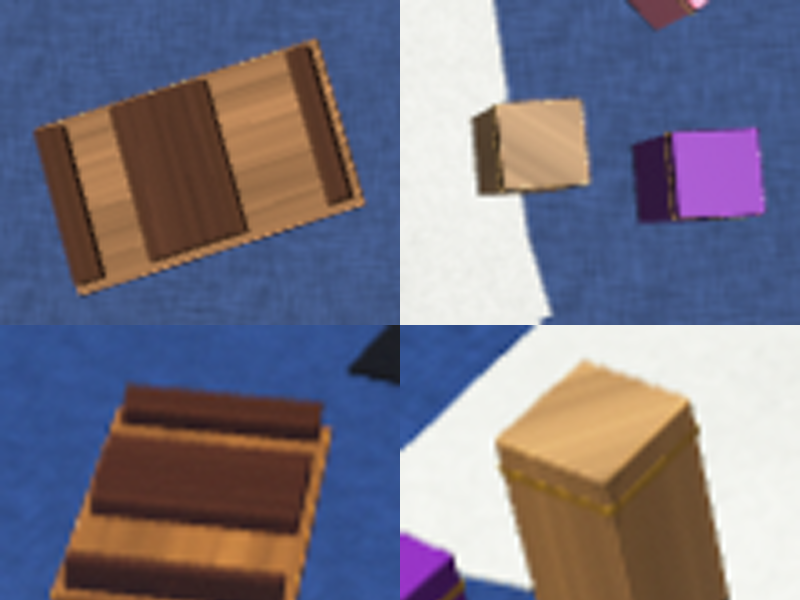

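Wide slot is the right one in the top view (crop centre about (269,143)). The seal's top corners read (500,104), (583,98), (590,184), (502,193) in the top crop, and (587,362), (692,402), (607,485), (498,440) in the scene crop.

```bash
cat > h.py <<'E'
import numpy as np
from scipy.spatial.transform import Rotation as R
def ray(K,T,p):
    return T[:3,3],T[:3,:3]@np.linalg.solve(K,[p[0],p[1],1.])
def atz(K,T,p,z):
    o,d=ray(K,T,p);return o+d*(z-o[2])/d[2]
def tri(rs):
    A=0;b=0
    for o,d in rs:
        d=d/np.linalg.norm(d);P=np.eye(3)-np.outer(d,d);A=A+P;b=b+P@o
    return np.linalg.solve(A,b)
def wristT(f,s):
    T=np.eye(4);T[:3,:3]=R.from_euler('xyz',s["tool_rot"]).as_matrix();T[:3,3]=s["position"];return T@f["mount"]
def move(s,pos,yaw):
    "shift in tool units & turn about tool z, tool straight down at yaw"
    M=R.from_euler('xyz',s["tool_rot"]); 
    M2=R.from_euler('xyz',[np.pi,0,yaw])
    return (M.inv().apply(np.array(pos)-s["position"])/.25).round(3),((M.inv()*M2).as_rotvec()/np.pi).round(4)
E
python3 - <<'E'
import pickle;from h import *
from workcell import bot,imaging
d=pickle.load(open("f0.pkl","rb"));t=d["top"];s=d["scene"]
ct=[(395+(x-400)/4,250+y/4) for x,y in[(500,104),(583,98),(590,184),(502,193)]]
cs=[(150+(x-400)/5,260+(y-325)/5) for x,y in[(587,362),(692,402),(607,485),(498,440)]]
mt=np.mean(ct,0);ms=np.mean(cs,0)
f=lambda a:(a["mtx"],a["cam_to_world"])
print("tri",tri([ray(*f(t),mt),ray(*f(s),ms)]))
for n,a,c in(("t",t,ct),("s",s,cs)):
    P=np.array([atz(*f(a),p,.085) for p in c]);print(n,P.mean(0),P.round(4)[:,:2].tolist());e=np.roll(P,-1,0)-P
    print(np.linalg.norm(e,axis=1),np.degrees(np.arctan2(e[:,1],e[:,0]))%90)
st=lambda x,y:(115+x/3.636,220+y/3.636)
for p in[(248,67),(290,218),(269,143)]: print(atz(*f(t),st(*p),.02))
for p in[(210,82),(247,230)]: print('wall foot',atz(*f(t),st(*p),.006))
for p in[(287,52),(333,207)]: print('crest',atz(*f(t),st(*p),.02))
for n,p in(("small",(376,211)),("round",(307,292))):print(n,atz(*f(t),p,.08))
print("purple",atz(*f(t),(474,293),.085),atz(*f(t),(373,277),.085))
S=bot.observe();w=imaging.grab_frame("wrist");print(w["mount"],w["mtx"])
E
```

```text
tri [ 0.45038952 -0.27717126  0.08182898]
t [ 0.44809515 -0.27882417  0.085     ] [[0.4673, -0.2594], [0.4695, -0.298], [0.4295, -0.2993], [0.426, -0.2586]]
[0.03865683 0.03997437 0.04087229 0.04133253] [ 3.21978297  1.77506281  4.96738575 88.77347358]
s [ 0.45549431 -0.27726418  0.085     ] [[0.4354, -0.2588], [0.4739, -0.2574], [0.4761, -0.2959], [0.4366, -0.2969]]
[0.03856287 0.0384946  0.03948853 0.03816678] [2.01246449 3.15714377 1.54748972 1.77924574]
[0.55742423 0.20701169 0.02      ]
[0.47212295 0.18139344 0.02      ]
[0.51421715 0.19411331 0.02      ]
wall foot [0.55148824 0.23267575 0.006     ]
wall foot [0.46691881 0.20932421 0.006     ]
crest [0.5655561  0.18511385 0.02      ]
crest [0.47784324 0.15748674 0.02      ]
small [ 0.59386287 -0.18188368  0.08      ]
round [ 0.44108304 -0.04774431  0.08      ]
purple [ 0.43419558 -0.35745483  0.085     ] [ 0.46688597 -0.1719186   0.085     ]
[[ 2.62276760e-04 -9.59462141e-01 -2.81837420e-01  7.22753722e-02]
 [ 9.99999924e-01  1.69925619e-04  3.52116270e-04 -7.39905048e-04]
 [-2.89950833e-04 -2.81837490e-01  9.59462112e-01  3.03922603e-02]
 [ 0.00000000e+00  0.00000000e+00  0.00000000e+00  1.00000000e+00]] [[385.04900361   0.         315.63565606]
 [  0.         385.04900361 237.22707405]
 [  0.           0.           1.        ]]
```

Seal is near (0.451, -0.278) with yaw about 2.5°. The slot centre is near (0.514, 0.199) with its axis about 16.5° from world x. I'll go above the stand first, since it's on the way.

Run:
```python
from h import *;from workcell import bot
print(move(bot.observe(),[.514,.199,.41],np.radians(106.5)))
```

```text
(array([-1.814, -1.247, -0.022]), array([-2.000e-04,  2.000e-04,  3.336e-01]))
```

Emit:
carry_out:
  targets:
    - [[-0.18,-0.125,0],[0,0,0],1]
    - [[-0.18,-0.125,0],[0,0,0],1]
    - [[-0.18,-0.125,0],[0,0,0],1]
    - [[-0.18,-0.125,0],[0,0,0],1]
    - [[-0.18,-0.125,0],[0,0,0],1]
    - [[-0.18,-0.125,0],[0,0,0],1]
    - [[-0.18,-0.125,0],[0,0,0],1]
    - [[-0.18,-0.125,0],[0,0,0],1]

```text
clock: 1.15
position: [0.4383, 0.2795, 0.4048]
tool_rot: [3.141, 0.0, 2.907]
force: [1.4, 1.1, -0.2]
grip_width: 0.0854
```

Emit:
carry_out:
  targets:
    - [[-0.18,-0.125,0],[0,0,0],1]
    - [[-0.19,-0.125,0],[0,0,0],1]
    - [[0,0,0],[0,0,0.056],1]
    - [[0,0,0],[0,0,0.056],1]
    - [[0,0,0],[0,0,0.056],1]
    - [[0,0,0],[0,0,0.056],1]
    - [[0,0,0],[0,0,0.056],1]
    - [[0,0,0],[0,0,0.055],1]

```text
clock: 2.15
position: [0.5127, 0.1987, 0.4045]
tool_rot: [-3.141, 0.0, 1.849]
force: [0.3, 0.1, -0.2]
grip_width: 0.0854
```

Run:
```python
from h import *;from workcell import bot,imaging
import cv2,pickle
s=bot.observe();f=imaging.grab_frame("wrist");pickle.dump((f,s),open("w1.pkl","wb"))
print(s["clock"],s["position"],s["tool_rot"],s["qpos"])
cv2.imwrite("pics/w1.png",f["pixels"][:,:,::-1])
```

```text
2.15 [0.51270368 0.19865732 0.4045457 ] [-3.14124401e+00  8.62288614e-05  1.84868870e+00] [-0.73776631  0.42256014  0.35279568  1.81456845 -0.17690248  0.93562746
 -0.03016923]
```

View pics/w1.png

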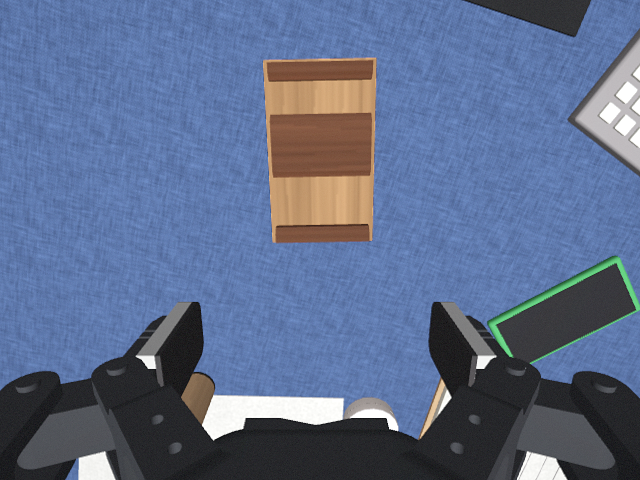

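The wrist view shows the wide slot between the edge (272,178)-(371,176), taken as the wide rail's crest, and the edge (276,226)-(369,225), the end rail's wall foot.

Run:
```python
from h import *;import pickle;from workcell import bot
f,s=pickle.load(open("w1.pkl","rb"));K=f["mtx"];T=wristT(f,s)
c=np.array([atz(K,T,p,.02) for p in[(272,178),(371,176.5)]]);w=np.array([atz(K,T,p,.006) for p in[(276,226),(369,225)]])
b=np.array([atz(K,T,p,.006) for p in[(264,60),(376,59),(372,241),(274,242)]])
for v in(c,w):
  e=v[1]-v[0];print(v.mean(0),np.linalg.norm(e),np.degrees(np.arctan2(e[1],e[0])))
a=np.radians(16.2);n=np.array([-np.sin(a),np.cos(a)])
print("ctr",c.mean(0)[:2]-30*n/1e3,w.mean(0)[:2]+24*n/1e3)
e=b[0]-b[3];print(b.mean(0),b[:,:2],np.linalg.norm(e)); e=b[0]+b[1]-b[2]-b[3];print(np.degrees(np.arctan2(e[1],e[0]))-90)
# height of stand's base centre line: w1 vs top views: end-rail wall-foot mid
t=pickle.load(open("f0.pkl","rb"))["top"]
tp=(115+(318+35+80+363)/4/3.636,220+(40+130+295+205)/4/3.636)
print("tri base ctr",tri([ray(K,T,np.mean([(264,60),(376,59),(372,241),(274,242)],0)),ray(t["mtx"],t["cam_to_world"],tp)]))
print(move(bot.observe(),[.451,-.278,.41],np.radians(92.5)))
```

```text
[0.51009705 0.22350377 0.02      ] 0.09075454569004231 16.808313119407895
[0.52499366 0.17643782 0.006     ] 0.09185543557672747 16.58542364487359
ctr [0.51846678 0.19469496] [0.51829788 0.19948487]
[0.50546412 0.24051489 0.006     ] [[0.43369797 0.30644872]
 [0.52797874 0.33419683]
 [0.57704689 0.17467196]
 [0.4831329  0.14674208]] 0.1671826031918765
17.148297322286624
tri base ctr [ 0.50480635  0.24441787 -0.01549887]
(array([-1.773, -0.745, -0.022]), array([-0.0001,  0.    ,  0.0717]))
```

Emit:
carry_out:
  targets:
    - [[-0.22,-0.093,0],[0,0,0],1]
    - [[-0.22,-0.093,0],[0,0,0],1]
    - [[-0.22,-0.093,0],[0,0,0],1]
    - [[-0.22,-0.093,0],[0,0,0],1]
    - [[-0.22,-0.093,0],[0,0,0],1]
    - [[-0.22,-0.093,0],[0,0,0],1]
    - [[-0.22,-0.093,0],[0,0,0],1]
    - [[-0.22,-0.093,0],[0,0,0],1]

```text
clock: 3.2
position: [0.4569, -0.2776, 0.4048]
tool_rot: [3.141, -0.0, 1.858]
force: [1.7, -0.0, 0.7]
grip_width: 0.0854
```

Emit:
carry_out:
  targets:
    - [[0,0,0],[0,0,0.036],1]
    - [[0,0,0],[0,0,0.036],1]
    - [[0,0,0],[0,0,0],1]

```text
clock: 3.58
position: [0.4573, -0.2758, 0.4045]
tool_rot: [-3.141, 0.0, 1.631]
force: [0.8, -0.3, 0.4]
grip_width: 0.0856
```

Run:
```python
from h import *;from workcell import bot,imaging
import cv2,pickle
s=bot.observe();f=imaging.grab_frame("wrist");pickle.dump((f,s),open("w2.pkl","wb"))
print(s["clock"],s["position"],s["tool_rot"],s["qpos"])
cv2.imwrite("pics/w2.png",f["pixels"][:,:,::-1])
```

```text
3.575 [ 0.45730413 -0.27578439  0.40453239] [-3.14108219e+00  1.86690266e-05  1.63093389e+00] [ 0.03980547  0.42232338  0.52875573  1.86027136 -0.26086424  0.92821859
  0.74828852]
```

View pics/w2.png

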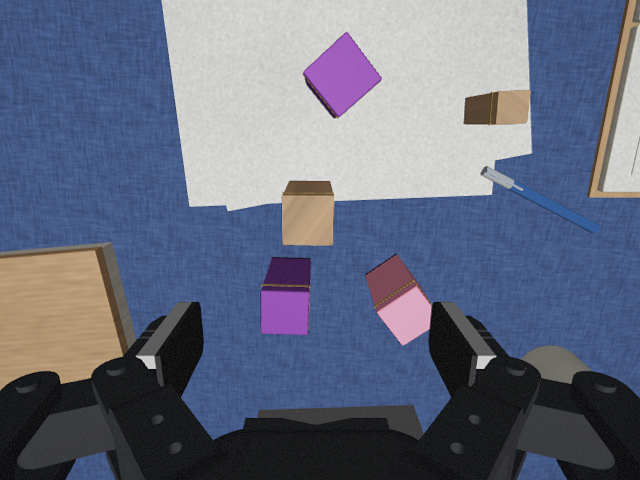

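The seal's top face spans (283,195), (334,195), (333,245), (282,244). It lies square to the tool, with the purple block's top face at about (285,310) on the -y side.

Run:
```python
from h import *;import pickle;from workcell import bot
f,s=pickle.load(open("w2.pkl","rb"));K=f["mtx"];T=wristT(f,s)
c=[(282.5,195),(334,195),(333,245),(282,244.5)]
P=np.array([atz(K,T,p,.085) for p in c]);e=np.roll(P,-1,0)-P
print(P.mean(0),np.linalg.norm(e,axis=1),(np.degrees(np.arctan2(e[:,1],e[:,0]))+45)%90-45)
d=pickle.load(open("f0.pkl","rb"));r=[ray(K,T,np.mean(c,0))]
ct=np.mean([(395+(x-400)/4,250+y/4) for x,y in[(500,104),(583,98),(590,184),(502,193)]],0)
cs=np.mean([(150+(x-400)/5,260+(y-325)/5) for x,y in[(587,362),(692,402),(607,485),(498,440)]],0)
for n,p in(("top",ct),("scene",cs)): r.append(ray(d[n]["mtx"],d[n]["cam_to_world"],p))
p=tri(r);print("tri",p)
for x in([.4515,-.2775,.06+.155],): print(move(bot.observe(),x,np.radians(92.5)))
```

```text
[ 0.45036969 -0.27636055  0.085     ] [0.03905141 0.03975152 0.04014945 0.03936728] [3.47160819 3.09656665 2.89112708 1.49741722]
tri [ 0.45033458 -0.27702888  0.08168838]
(array([-0.006, -0.024,  0.758]), array([-0.0001, -0.    ,  0.0058]))
```

Emit:
carry_out:
  targets:
    - [[-0.005,-0.027,0],[0,0,0.005],1]
    - [[0,0,0.14],[0,0,0],1]
    - [[0,0,0.14],[0,0,0],1]
    - [[0,0,0.14],[0,0,0],1]
    - [[0,0,0.14],[0,0,0],1]
    - [[0,0,0.1],[0,0,0],1]
    - [[0,0,0.1],[0,0,0],1]
    - [[0,0,0],[0,0,0],1]

```text
clock: 4.62
position: [0.4499, -0.2774, 0.2137]
tool_rot: [-3.139, -0.001, 1.613]
force: [0.3, 0.1, 0.5]
grip_width: 0.0855
```

Emit:
carry_out:
  targets:
    - [[0,0,0],[0,0,0],0.3]
    - [[0,0,0],[0,0,0],0.2]
    - [[0,0,0],[0,0,0],0.2]
    - [[0,0,0],[0,0,0],0.2]
    - [[0,0,0],[0,0,0],0.2]
    - [[0,0,0],[0,0,0],0.2]
  force: 35

```text
clock: 5.38
position: [0.4509, -0.2776, 0.2156]
tool_rot: [3.14, 0.0, 1.613]
force: [-2.0, 1.2, 8.8]
grip_width: 0.0395
```

Emit:
carry_out:
  targets:
    - [[0,0,-0.04],[0,0,0],0.2]
    - [[0,0,-0.1],[0,0,0],0.2]
    - [[0,0,-0.15],[0,0,0],0.2]
    - [[0,0,-0.15],[0,0,0],0.2]
    - [[0,0,-0.13],[0,0,0],0.2]
    - [[0,0,0],[0,0,0],0.2]

```text
clock: 6.12
position: [0.4508, -0.2777, 0.3598]
tool_rot: [3.138, 0.001, 1.613]
force: [-0.2, -0.1, -1.9]
grip_width: 0.0399
```

Run:
```python
from h import *;from workcell import bot
s=bot.observe();print(s["position"],s["force"],s["grip_width"],s["qpos"])
print(move(s,[.518,.198,.36],np.radians(92.4+13.8)))
```

```text
[ 0.45084937 -0.27770827  0.35984002] [-0.16560966 -0.08696256 -1.87372864] 0.039865285467239005 [ 0.06379806  0.47601542  0.51249605  1.91807277 -0.31299029  0.82190647
  0.78517084]
(array([ 1.89 ,  0.348, -0.002]), array([ 0.0012,  0.0006, -0.0767]))
```

Emit:
carry_out:
  targets:
    - [[0.1,0.018,0],[0,0,0],0.2]
    - [[0.19,0.035,0],[0,0,0],0.2]
    - [[0.2,0.037,0],[0,0,0],0.2]
    - [[0.2,0.037,0],[0,0,0],0.2]
    - [[0.2,0.037,0],[0,0,0],0.2]
    - [[0.2,0.037,0],[0,0,0],0.2]
    - [[0.2,0.037,0],[0,0,0],0.2]
    - [[0.2,0.037,0],[0,0,0],0.2]

```text
clock: 7.12
position: [0.5036, 0.0992, 0.3569]
tool_rot: [-3.141, 0.0, 1.613]
force: [0.7, -0.9, -0.9]
grip_width: 0.0396
```

Emit:
carry_out:
  targets:
    - [[0.2,0.037,0],[0,0,0],0.2]
    - [[0.14,0.025,0],[0,0,0],0.2]
    - [[0.06,0.011,0],[0,0,0],0.2]
    - [[0,0,0],[0,0,-0.04],0.2]
    - [[0,0,0],[0,0,-0.04],0.2]
    - [[0,0,0],[0,0,0],0.2]
    - [[0,0,0],[0,0,0],0.2]

```text
clock: 8.0
position: [0.5179, 0.1977, 0.3571]
tool_rot: [-3.141, 0.0, 1.86]
force: [0.0, -0.5, -0.6]
grip_width: 0.0398
```

Run:
```python
from h import *;from workcell import bot,imaging
import cv2,pickle
s=bot.observe();f=imaging.grab_frame("wrist");g=imaging.grab_frame("top");pickle.dump((f,s,g),open("w3.pkl","wb"))
print(s["clock"],s["position"],s["tool_rot"],s["qpos"])
print(move(s,[.518,.198,.26],np.radians(106.7)))
a=f["pixels"][:,:,::-1];b=cv2.resize(g["pixels"][200:340,100:240,::-1],(480,480),interpolation=cv2.INTER_CUBIC)
cv2.imwrite("pics/w3.png",a)
```

```text
8.0 [0.51790823 0.19768218 0.35713108] [-3.14134847e+00  1.05469985e-04  1.86003396e+00] [-0.76896173  0.50142618  0.41282534  1.85235187 -0.26152671  0.84138854
  0.06354778]
(array([0.001, 0.001, 0.389]), array([-0.0001,  0.    , -0.0007]))
```

View pics/w3.png

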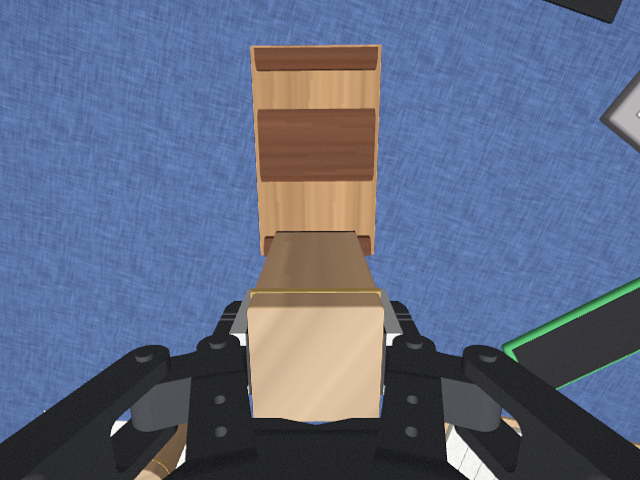

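The seal is held square to the slot in this view. Its lower front edge runs (275,232)-(355,231), and the wide rail's crest runs (259,181)-(374,180).

Run:
```python
from h import *;import pickle
f,s,g=pickle.load(open("w3.pkl","rb"));K=f["mtx"];T=wristT(f,s)
a=np.radians(16.7);n=np.array([-np.sin(a),np.cos(a)]);u=np.array([np.cos(a),np.sin(a)])
loc=lambda p:(p[:2]-s["position"][:2])@np.c_[u,n]*1e3
zb=s["position"][2]-.2156
for nm,p,z in[("sealL",(275,232),zb),("sealR",(355,231),zb),("topL",(248,305),zb+.085),("topR",(383,305),zb+.085),("topbL",(253,417),zb+.085),("topbR",(379,417),zb+.085),("crestL",(259,181),.02),("crestR",(374,180),.02),("railFootL",(264,237),.006),("railFootR",(371,237),.006),("base",(251,46),.006),("base",(382,45),.006),("base",(374,254),.006),("base",(262,254),.006)]:
    print(nm,loc(atz(K,T,p,z)).round(1))
# stand height from parallax: w1 vs w3, wide-rail crest mid and base far-edge mid
f1,s1,*_=pickle.load(open("w1.pkl","rb"));T1=wristT(f1,s1)
print("base far mid",tri([ray(K,T1,(320,59.5)),ray(K,T,(316.5,45.5))]),"crest",tri([ray(K,T1,(321.5,177.2)),ray(K,T,(316.5,180.5))]))
```

```text
sealL [-21.1  19.7]
sealR [18.8 20.2]
topL [-20.1  21.8]
topR [18.5 21.7]
topbL [-20.5 -16.9]
topbR [ 19.1 -17. ]
crestL [-46.  28.]
crestR [45.5 28.6]
railFootL [-45.8 -22.6]
railFootR [ 47.  -22.8]
base [-49.7 128.2]
base [ 49.5 128.7]
base [ 50.3 -38.3]
base [-48.2 -38.2]
base far mid [0.48124782 0.31914618 0.01474031] crest [ 0.51178904  0.218674   -0.02250125]
```

Seal to slot error is about 1 mm, so I'll descend straight.

Emit:
carry_out:
  targets:
    - [[0,0,0.1],[0,0,0],0.2]
    - [[0,0,0.12],[0,0,0],0.2]
    - [[0,0,0.12],[0,0,0],0.2]
    - [[0,0,0.08],[0,0,0],0.2]
    - [[0,0,0.03],[0,0,0],0.2]
    - [[0,0,0.02],[0,0,0],0.2]
    - [[0,0,0.02],[0,0,0],0.2]
    - [[0,0,0],[0,0,0],0.2]

```text
clock: 9.1
position: [0.5179, 0.1983, 0.2348]
tool_rot: [3.141, -0.0, 1.864]
force: [0.1, 0.1, -1.4]
grip_width: 0.0396
```

Emit:
carry_out:
  targets:
    - [[0,0,0.016],[0,0,0],0.2]
    - [[0,0,0.016],[0,0,0],0.2]
    - [[0,0,0.01],[0,0,0],0.2]
    - [[0,0,0],[0,0,0],0.2]

```text
clock: 9.6
position: [0.5179, 0.1982, 0.224]
tool_rot: [-3.141, 0.0, 1.864]
force: [-0.3, 0.2, -0.6]
grip_width: 0.0401
```

Emit:
carry_out:
  targets:
    - [[0,0,0.006],[0,0,0],0.2]
    - [[0,0,0.006],[0,0,0],0.2]
    - [[0,0,0],[0,0,0],0.2]

```text
clock: 9.98
position: [0.5179, 0.1982, 0.2216]
tool_rot: [3.141, -0.0, 1.864]
force: [-3.4, -0.2, 9.3]
grip_width: 0.0395
```

Run:
```python
from workcell import bot,imaging
import cv2,pickle,numpy as np
s=bot.observe();f=imaging.grab_frame("wrist");g=imaging.grab_frame("scene");pickle.dump((f,s,g),open("w4.pkl","wb"))
print(s["clock"],s["position"],s["force"])
b=cv2.resize(g["pixels"][70:220,300:450,::-1],(400,400),interpolation=cv2.INTER_CUBIC)
cv2.imwrite("pics/w4.png",np.hstack([cv2.resize(f["pixels"][180:480,120:520,::-1],(400,300)),b[:300]]) if 0 else np.hstack([cv2.copyMakeBorder(f["pixels"][150:450,120:520,::-1],0,100,0,0,0),b]))
```

```text
9.975 [0.51793545 0.19819883 0.22164826] [-3.40946129 -0.21019466  9.28869167]
```

View pics/w4.png

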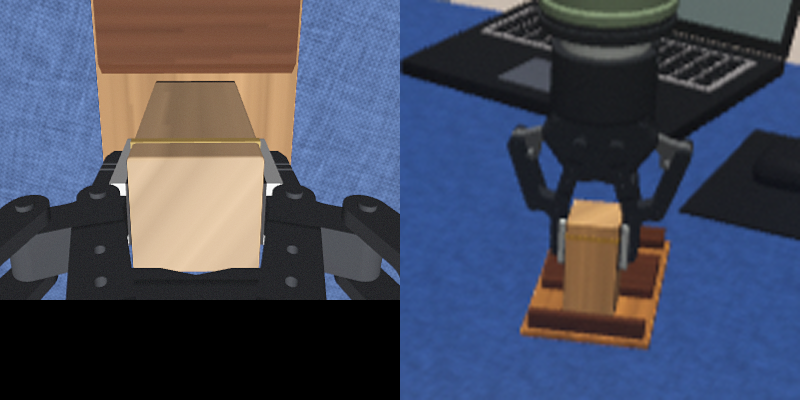

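In both views the seal stands inside the slot, clear of the wide rail (gap at crop y 72-82). Contact came at exactly the expected height, with 9 N. Releasing.

Emit:
carry_out:
  targets:
    - [[0,0,0],[0,0,0],0.55]
    - [[0,0,0],[0,0,0],0.8]
    - [[0,0,0],[0,0,0],1]
    - [[0,0,0],[0,0,0],1]
    - [[0,0,0],[0,0,0],1]

```text
clock: 10.7
position: [0.5179, 0.1982, 0.2212]
tool_rot: [3.142, 0.0, 1.864]
force: [0.2, -0.6, 0.0]
grip_width: 0.0848
```

Emit:
carry_out:
  targets:
    - [[0,0,-0.05],[0,0,0],1]
    - [[0,0,-0.1],[0,0,0],1]
    - [[0,0,-0.15],[0,0,0],1]
    - [[0,0,-0.15],[0,0,0],1]
    - [[0,0,-0.15],[0,0,0],1]
    - [[0,0,-0.1],[0,0,0],1]
    - [[0,0,0],[0,0,0],1]
    - [[0,0,0],[0,0,0],1]

```text
clock: 11.7
position: [0.5176, 0.1982, 0.3961]
tool_rot: [-3.141, -0.0, 1.864]
force: [0.4, 0.1, -0.6]
grip_width: 0.0851
```

Run:
```python
from workcell import bot,imaging
import cv2,pickle,numpy as np
s=bot.observe();f=imaging.grab_frame("wrist");g=imaging.grab_frame("scene");pickle.dump((f,s,g),open("w5.pkl","wb"))
print(s["clock"],s["position"],s["force"],s["grip_width"])
b=g["pixels"][100:400,100:500,::-1]
cv2.imwrite("pics/w5.png",np.hstack([f["pixels"][20:320,120:520,::-1],b]))
```

```text
11.7 [0.51764054 0.19819046 0.39610548] [ 0.36367773  0.08054326 -0.64267046] 0.08509155267564109
```

View pics/w5.png

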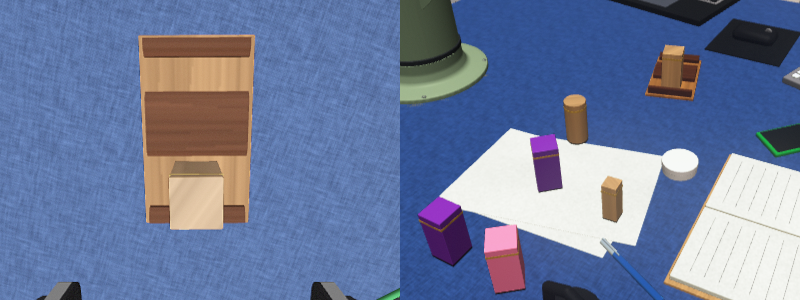

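The seal stands upright and square in the wide slot, midway along (wrist crop (196,200)). The round and small seals are where they started, and the gripper is clear.

```bash
python3 -c "
from workcell import job
print(job.job_done())"
```

```text
the job is handed in; nothing more can be done
None
```

The large square seal is back in the wide slot and released. I gripped it across two flats, turned it about 14°, lowered it upright between the rails and let go. I handed the job in at about 11.7 s; no verdict is reported.

- **Seating:** contact came at a tool height of 0.2216 m, 6.0 mm above the height at which it was gripped on the desk. That matches the stand's 6 mm floor, with about 9 N of contact force while the seal was still held.
- **Final pictures:** these show the seal upright, square and about midway along the slot, with the gripper open and clear. The small and round seals look unmoved, judged by eye only. Just before lowering, the seal was within about 1–2 mm of the slot's middle.
- **Checks that disagreed:** two-view heights for the stand were poor. They gave -15 to +15 mm for the base and -22 mm for a rail top that should be at 20 mm, because the views were too close together or too coarsely read. I relied on the stated heights and the contact instead. The seal's top came out at about 82 mm against the stated 85 mm.

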